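# Reset the overload stop of the returns scale

## Robot

A 6-joint arm with a two-finger parallel gripper is mounted at the origin on the work surface. World frame = base frame: x ahead of the robot, y to its left, z up, the work surface at z = 0. Lengths are in mm, angles in degrees, forces in N, time in s.
With the tool pointing down it reaches from about 300 to 850 mm from the base axis. Payload 4.2 kg.
Tool frame: the origin (TCP) lies between the finger pads; the fingertips stand 22 mm ahead of it and the grasp point (between the pads) lies 3 mm ahead of it (env.finger_overhang is the distance from the TCP to the fingertips, in mm); z points along the fingers, y is the line along which they close (so a half turn about z gives the same grasp; the last joint's range is limited). The gripper opens to 91 mm and grips with 3 to 60 N. Pads are 32 mm wide; open, the fingers measure 118 mm over their backs; the gripper's body (76 mm by 178 mm) begins 60 mm behind the grasp point.
Start: joints at [-68.468, 18.312, 89.639, -0, 72.044, -1.146], TCP at [221.694, -530.562, 198.676] pointing down, gripper open.
Joint ranges: [-177.97, 177.97], [-48.28, 115.42], [12.27, 149.76], [-77.06, 257.06], [2.81, 150.46], [-146.56, 146.56]. Speed limits (degrees/s): [147.25, 147.25, 180, 180, 180, 180].

## Interface

Orientations are given as [roll, pitch, yaw] about the fixed x, y, z axes, in that order (R = Rz(yaw) Ry(pitch) Rx(roll)).
In Python, from workcell import state, cams, ticket, look_for, outline_of, env gives the robot as it stands.
- The arm moves only by the tool servo_tool, never from a script. Its argument "steps" is a list of rows, each a list of 3 entries, a list of its own where there are three numbers: the closure in counts, from 0 (fully open) to 255 (shut), then the shift along the tool's x, y, z in mm, then the turn, a rotation vector about the tool's x, y, z in rad. A call has exactly 10 rows; each row shifts and turns the commanded pose from where the row before left it, along the tool's axes as they then stand; what a row does not reach is not made up. A row lasts 1/10 s, in which the tool goes at most 50 mm and 8.59 degrees, less where a joint would pass 70% of its speed; a pose out of reach is approached as far as the arm can. A call with a gripper value outside its range is refused whole. The fingers move at their own pace and stop on an object; "squeeze" is the grip in N (left out, the last holds). Time passes only in rows, so rows that do not move let the fingers close, or fill a call up. It gives the time, the measured TCP pose, the force, the opening and the grip force at its end, in the units of the state.
- state(): the state, without advancing time (a new reading comes with each control period).
- cams.grab_frame(name): name is "scene" or "top" or "wrist"; returns a dict with "color" (384x512x3 uint8, red, green, blue), "z_map" (384x512 float32, mm along the optical axis (not along the pixel's ray), 0 where there is no reading), "fovy" (degrees; the focal length in pixels is half the picture's height over the tangent of half this angle, whatever the lens; pixels are square), "cx", "cy" (the principal point, pixels), "eye" and "rotation" of the camera in the world; the wrist camera has in their place "tool_from_camera" (4x4, takes a point from camera to tool coordinates, whose origin is the TCP and whose axes are the flange's). Camera axes: x right, y up, looking along -z (the intrinsics and any distortion apply to the point x, -y, -z); pixel columns grow to the right and rows downward; lengths in mm; the calibration is good to about 2 mm. A picture is of the moment at which its call begins: read the wrist's pose just before it.
- ticket.job_done(): hands the job in; it is judged then, once.
Trained networks look in a picture, given as the dict that the camera call returned (one of the last four; its "shot" number tells which), for a name from the list of things; names that differ only in an ending like _2 or _b are one class to them, and where a whole thing is asked for, a point or a joint stands for the part that bears it (a point fixed in the world has none). Each returns a list of dicts, best first, with "confidence" (0 to 1); they miss things now and then, are a little off and sometimes report something else, mostly with a low value. They report only what shows in the picture. A call takes as long as a camera call.
- look_for(picture, thing): "at" ([column, row] in pixels, amid what is visible of it).
- outline_of(picture, thing): "pixels" (384x512 bool, what is visible of it) and "at" ([column, row] in pixels, amid what is visible of it).
The state is a dict: "time_s": time; "qpos": joint angles; "qvel": joint speeds; "effort": joint torques, N m; "ee_pos": TCP position; "ee_rot": TCP orientation; "force": force on the tool from outside, world axes, zero at the start; "torque": the same for the moment, N m; "gripper_width": finger opening in mm; "gripper_force": force on a finger pad.
Only numpy, scipy, OpenCV 4.12 (cv2) and the standard library are available. Lean on these libraries where they do the work, as an engineer would, in place of code of your own. Each camera call takes 0.05 s, during which the arm holds its last target. There are 200 camera calls.

## Task

Reset the overload stop of the parcel scale: first lift every handled canister off the scale's platform and stand it on the grey mat, then with the platform empty turn the winged stop screw clockwise until it bottoms, and back it off a quarter of a turn. After that stand the handled check weight upright in the middle of the empty platform; leave the canisters standing on the mat, the screw at its quarter turn, and the other things on the bench where they are.

Things in the scene. Friction and masses are not known exactly. Their poses are not given: they have to be found in the camera images.
- platform (a point): Centre of the top face of the fixed parcel scale's rigid steel platform, 50 mm above the bench; 250 mm along x, 270 mm along y. Its x axis points away from the small black display on the scale's near side, y to the scale's left. The stop screw's axis stands on a bracket on the right, 190 mm from here along -y. The scale's place and yaw vary.
- wing (a point): Grip point of the brass winged stop screw: on its upright axis, half-way up the wing, 82 mm above the bench. The wing is an upright plate 10 mm thick along y, 28 mm tall, with a round lobe reaching 30 mm along -x and one 26 mm along +x, from which a narrow nose goes on to 39 mm. Below: a 10 mm shank, then a 40 mm wide boss with its top 50 mm above the bench. It does not sink as it turns.
- stop (a joint): Stop screw's angle, rad: 0 when bottomed on its hard stop, growing as it is backed off (counter-clockwise from above); a quarter turn back is 1.571. Starts at 3.0 to 5.4, less than a turn out, so that on turning clockwise the nose first reaches the white nib at the bottom. Turns stiffly (0.06 N m) and stays where left.
- nib (a point): Top of a small white nib on the boss under the screw, 58 mm above the bench, 19 mm from the screw's axis on the side away from the platform. Bottomed, the screw's nose points over it; backed off a quarter turn, the nose points along the scale's +x.
- mat: Grey mat with a dark edge lying flush on the bench (1 mm, nothing to catch on), fixed, to the left of the scale. Origin at its centre, on the bench; 240 mm along its x, 280 mm along its y.
- can1_mid (a point): One of 2 or 3 alike aluminium canisters with a dark carrying strap, on the platform at the start (None if absent). Point on its axis half-way up its 133 mm. Body 68 mm wide, 85 mm high; the strap's level bar is centred 61.5 mm above this point: 46 mm along y, 12 mm thick along x, 10 mm high, 38 mm free below it. 0.25 to 0.5 kg. z: up its axis; y: along the bar.
- can2_mid (a point): One of 2 or 3 alike aluminium canisters with a dark carrying strap, on the platform at the start (None if absent). Point on its axis half-way up its 133 mm. Body 68 mm wide, 85 mm high; the strap's level bar is centred 61.5 mm above this point: 46 mm along y, 12 mm thick along x, 10 mm high, 38 mm free below it. 0.25 to 0.5 kg. z: up its axis; y: along the bar.
- can3_mid (a point): One of 2 or 3 alike aluminium canisters with a dark carrying strap, on the platform at the start (None if absent). Point on its axis half-way up its 133 mm. Body 68 mm wide, 85 mm high; the strap's level bar is centred 61.5 mm above this point: 46 mm along y, 12 mm thick along x, 10 mm high, 38 mm free below it. 0.25 to 0.5 kg. z: up its axis; y: along the bar.
- weight_mid (a point): Dark steel check weight with a carrying strap, on the bench between scale and mat. Point on its axis half-way up its 85 mm. Body 54 mm wide, 40 mm high; the strap's level bar is centred 37.5 mm above this point: 42 mm along y, 12 mm thick along x, 10 mm high, 35 mm free below it. About 0.6 kg. z: up its axis; y: along the bar.
- nozzle: Bystander: red plastic hair dryer nozzle, 65 mm tall, 68 mm wide, beyond the mat. Origin under its centre.
- wheel: Bystander: navy luggage wheel lying flat, 60 mm in diameter, 28 mm high, on the far side. Origin under its centre.
- carabiner: Bystander: nickel carabiner lying flat, 70 by 40 mm, near the robot. Origin under its centre.
- tin: Bystander: small green enamel tin without a handle, 59 mm in diameter, 42 mm high. Origin under its centre.
- tape: Bystander: roll of card tape lying flat, 100 mm in diameter, 45 mm high, on the right. Origin under its centre.
- carton: Bystander: small cardboard carton 90 by 60 by 50 mm, left of the mat. Origin under its centre.

How it is judged (in metres and radians):
On the way, in this order (a step that is already met when the one before it is completed fails the run):
1. every canister stands upright on the mat, released (x of can1_mid in the frame of mat between -0.12 and 0.12 m and y of can1_mid in the frame of mat between -0.14 and 0.14 m and height (world z) of each of can1_mid, can2_mid, can3_mid below 0.08 m and angle between each of can1_mid, can2_mid, can3_mid's own z axis and vertical below 0.15 rad and linear speed of each of can1, can2, can3 below 0.03 m/s and contact force between the fingers and can1 below 0.5 N and x of can2_mid in the frame of mat between -0.12 and 0.12 m and y of can2_mid in the frame of mat between -0.14 and 0.14 m and contact force between the fingers and can2 below 0.5 N and x of can3_mid in the frame of mat between -0.12 and 0.12 m and y of can3_mid in the frame of mat between -0.14 and 0.14 m and contact force between the fingers and can3 below 0.5 N), for 0.2 s.
2. the stop screw is bottomed, with nothing on the platform (height (world z) of each of can1_mid, can2_mid, can3_mid below 0.085 m and height (world z) of weight_mid below 0.07 m and value of joint stop below 0.08 rad), for 0.2 s.
3. the stop screw is backed off a quarter turn, with nothing on the platform (height (world z) of each of can1_mid, can2_mid, can3_mid below 0.085 m and height (world z) of weight_mid below 0.07 m and value of joint stop between 1.31 and 1.83 rad), for 0.3 s.
4. the check weight stands in the middle of the platform, released (horizontal distance between weight_mid and platform below 0.05 m and z of weight_mid in the frame of platform between 0.032 and 0.052 m and angle between weight_mid's own z axis and vertical below 0.15 rad and linear speed of weight below 0.03 m/s and contact force between the fingers and weight below 0.5 N), for 0.3 s.
At the end, for the whole second after the job is handed in: Every canister stands upright on the mat (its axis within the mat's edges), the stop screw is a quarter turn (1.57 rad, within 0.26) back from its bottom, and the check weight stands upright on the platform within 50 mm of its centre; all are released and at rest (all of step 1 and all of step 4 and value of joint stop between 1.31 and 1.83 rad); the robot touches nothing.
It fails at once if one of the other things on the bench (nozzle, wheel, carabiner, tin, tape, carton) is moved more than 30 mm (distance of any of nozzle, wheel, carabiner, tin, tape, carton from where it was at the start of the episode above 0.03 m).
Of can1, can2, can3 only 2 to 3 are there at a start; the rules pass over those that are not, and their reading is None.
At some moment in a run one of can1, can2, can3, weight may be knocked a few centimetres aside while the robot is not near it.
It also fails if it takes over 210 s, if anything falls off the work surface, if the arm or the gripper's body presses on something with over 40 N, if the wrist force passes 120 N, or if a joint passes its speed limit or range.

## Working session

There is one attempt and no reset: what is moved stays moved. The work goes in short steps, Python scripts to look and compute and a tool call to move; the robot and the scene stay as the last step left them, time stands still between calls to the robot, and variables do not carry over. Pictures are saved under pics/ and viewed, at most 14 in all, crops included, and the job is handed in when it is done.

Besides the shell and the picture viewer there is one more tool, called after "Emit:" in YAML: its name, and indented under it one key for each argument. servo_tool: Moves the arm, as the interface text tells. Its arguments: {"type":"object","properties":{"steps":{"type":"array","items":{"type":"array"}},"squeeze":{"type":"number"}},"required":["steps"]}

```bash
ls; mkdir -p pics; cat > h.py <<'E'
import numpy as np, cv2
from scipy.spatial.transform import Rotation as R
from workcell import state, cams, ticket, look_for, outline_of, env
def cloud(p, st=None):
    """world xyz of every pixel (mm), nan w/o depth"""
    h,w=p["z_map"].shape; f=h/2/np.tan(np.radians(p["fovy"])/2)
    v,u=np.mgrid[:h,:w]; K=np.array([[f,0,p["cx"]],[0,f,p["cy"]],[0,0,1.]])
    d=p.get("distortion"); pts=np.dstack([u,v]).reshape(-1,1,2).astype(float)
    n=cv2.undistortPoints(pts,K,np.array(d,float) if d is not None else None).reshape(h,w,2)
    z=np.where(p["z_map"]>0,p["z_map"],np.nan)
    c=np.dstack([n[...,0]*z,-n[...,1]*z,-z])
    if "eye" in p: return c@np.array(p["rotation"]).reshape(3,3).T+np.array(p["eye"])
    T=np.array(p["tool_from_camera"]); c=c@T[:3,:3].T+T[:3,3]
    return c@R.from_euler("xyz",st["ee_rot"],degrees=True).as_matrix().T+np.array(st["ee_pos"])
def save(p,n): cv2.imwrite("pics/"+n,p["color"][...,::-1])
E
python3 - <<'E'
from h import *
s=state();print(s)
for n in("top","scene"):
    p=cams.grab_frame(n);save(p,n+"0.png");print({k:v for k,v in p.items() if k not in("color","z_map")})
E
```

```text
pics
{'time_s': 0.0, 'qpos': array([-6.84681502e+01,  1.83511969e+01,  8.97056383e+01,  8.68632328e-05,
        7.20425769e+01, -1.14582064e+00]), 'qvel': array([-0.04491592, -0.04669515,  0.0131393 , -0.09218347,  0.0110954 ,
       -0.07421682]), 'effort': array([-5.25350319e-03, -4.12480867e+01, -2.31978053e+01,  7.23429909e-02,
        4.56997391e-02, -1.32748610e-04]), 'ee_pos': array([ 221.50055779, -530.06159653,  197.82994755]), 'ee_rot': array([-1.79900609e+02, -2.07051143e-03,  2.26776418e+01]), 'force': array([ 0.95146744, -0.87569194, -0.00731612]), 'torque': array([-0.03395269, -0.01026585, -0.02460487]), 'gripper_force': 0.0, 'gripper_width': 91.59366645693939}
{'fovy': 53.499332001441445, 'cx': 251.19820836899274, 'cy': 198.0917277407096, 'eye': array([ 319.22144657,  114.4174508 , 1167.11578542]), 'rotation': array([ 10.25692968,  -1.14426054, -88.92717996]), 'shot': 1}
{'fovy': 54.83125688365677, 'cx': 259.81772803733236, 'cy': 197.74560931041202, 'eye': array([1238.86546354, -190.73821735, 1062.43713308]), 'rotation': array([38.96606742, -0.48554927, 69.87120097]), 'shot': 2}
```

```bash
sed -i 's/c@np.array(p\["rotation"\]).reshape(3,3).T/c@R.from_euler("xyz",p["rotation"],degrees=True).as_matrix().T/' h.py
python3 - <<'E'
from h import *
p=cams.grab_frame("top");C=cloud(p);np.save("top.npy",C)
print("bench z",np.nanpercentile(C[...,2],[5,25,50]))
for t in "can1_mid weight_mid wing nib mat nozzle wheel carabiner tin tape carton".split():
    for o in outline_of(p,t)[:4]:
        q=C[o["pixels"]];q=q[~np.isnan(q[:,2])]
        top=q[q[:,2]>np.percentile(q[:,2],97)-12] if len(q) else q
        r=cv2.minAreaRect(top[:,:2].astype(np.float32)) if len(top)>3 else None
        print(t,round(o["confidence"],2),np.round(o["at"]),len(q),"med",np.median(q,0).round(),"zmax",np.percentile(q[:,2],97).round(),"toprect",r and np.round(np.hstack([r[0],r[1],r[2]])))
E
```

```text
bench z [-7.51194749e+02 -4.81626377e+00 -2.20703459e-01]
can1_mid 0.64 [366. 203.] 638 med [ 494. -214.  134.] zmax 183.0 toprect [ 499. -224.   12.   43.   16.]
weight_mid 0.73 [258. 182.] 216 med [571.  76.  40.] zmax 85.0 toprect [577.  76.  10.  38.   3.]
wing 0.66 [400. 183.] 114 med [ 569. -339.   92.] zmax 98.0 toprect [ 572. -343.   11.   49.   60.]
nib 0.92 [337. 194.] 6275 med [ 546. -158.   49.] zmax 64.0 toprect [ 546. -194.  247.  349.   10.]
nib 0.58 [202. 126.] 257 med [751. 248.  48.] zmax 67.0 toprect [757. 250.  68.  16.  10.]
nib 0.58 [275. 127.] 300 med [749.  28.  23.] zmax 28.0 toprect [753.  27.  56.  58.   0.]
mat 0.8 [196. 213.] 6915 med [476. 263.   1.] zmax 5.0 toprect [480. 263. 281. 240.  80.]
nozzle 0.55 [201. 126.] 277 med [751. 248.  47.] zmax 67.0 toprect [757. 250.  69.  16.  10.]
wheel 0.57 [274. 128.] 273 med [747.  31.  23.] zmax 28.0 toprect [751.  28.  56.  54.  69.]
wheel 0.48 [407. 284.] 735 med [ 270. -347.   41.] zmax 48.0 toprect [ 271. -346.   98.   98.   17.]
carabiner 0.71 [265. 242.] 151 med [389.  50.   8.] zmax 12.0 toprect [386.  49.  61.  34.   0.]
tin 0.59 [337. 192.] 6308 med [ 546. -158.   49.] zmax 56.0 toprect [ 546. -194.  250.  349.   10.]
tin 0.58 [245. 131.] 299 med [731. 116.  41.] zmax 45.0 toprect [733. 116.  56.  56.   1.]
tape 0.78 [409. 290.] 657 med [ 270. -347.   42.] zmax 48.0 toprect [ 270. -344.   98.   96.   34.]
tape 0.32 [257. 183.] 262 med [573.  76.  40.] zmax 85.0 toprect [578.  75.  13.  41.   8.]
carton 0.66 [ 85. 236.] 820 med [400. 567.  49.] zmax 53.0 toprect [402. 575.  62.  89.  78.]
```

View pics/top0.png

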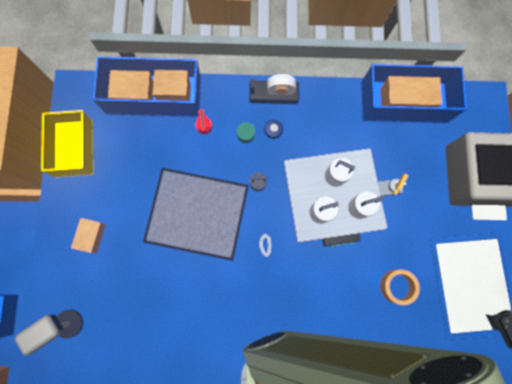

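View pics/scene0.png

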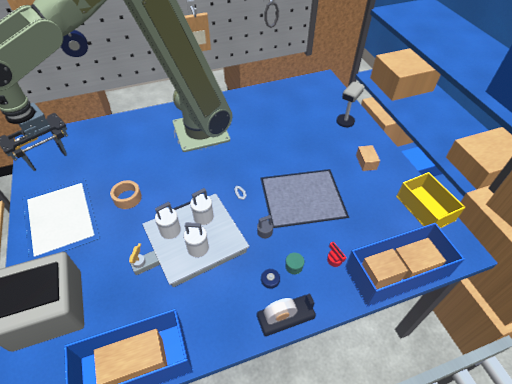

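The top picture shows three canisters on the platform at (341,170), (326,208), (366,203), the screw at (400,184), the weight at (258,182) and the mat at (196,213). The scene picture agrees, with the wing at (136,257).

```bash
python3 - <<'E'
from h import *
C=np.load("top.npy"); x,y,z=C[...,0],C[...,1],C[...,2]
reg=(x>350)&(x<720)&(y>-420)&(y<20)
m=(reg&(z>172)&(z<192)).astype(np.uint8)
n,l=cv2.connectedComponents(m)
for i in range(1,n):
    q=C[l==i]
    if len(q)>4: print("bar",len(q),q.mean(0).round(1),np.round(np.hstack(cv2.minAreaRect(q[:,:2].astype(np.float32))),1))
m=reg&(z>42)&(z<58)&(y>-310); q=C[m]; r=cv2.minAreaRect(q[:,:2].astype(np.float32)); print("plat",r,q[:,2].mean())
m=reg&(z>86)&(z<105)&(y<-300); q=C[m];print("wing",len(q));print(q.round(0).tolist())
p=cams.grab_frame("top");o=outline_of(p,"mat")[0];q=C[o["pixels"]];print("mat",cv2.minAreaRect(q[:,:2].astype(np.float32)))
w=(x>500)&(x<650)&(y>30)&(y<120)&(z>70)&(z<100);q=C[w];print("w",q.mean(0),cv2.minAreaRect(q[:,:2].astype(np.float32)))
E
```

```text
bar 84 [ 594.1 -156.4  181.3] [ 594.8 -156.6   44.8   13.    63.1]
bar 83 [ 498.9 -224.8  181.4] [ 499.8 -226.    12.    46.7   16.2]
bar 82 [ 482.  -108.8  181.7] [ 482.7 -109.6   11.7   44.9   16.9]
plat ((539.9129638671875, -155.28994750976562), (250.1138458251953, 270.5599670410156), 9.51986026763916) 49.469928111681014
wing 72
[[596.0, -352.0, 93.0], [593.0, -349.0, 92.0], [593.0, -351.0, 93.0], [592.0, -354.0, 94.0], [593.0, -357.0, 93.0], [591.0, -348.0, 87.0], [589.0, -348.0, 95.0], [589.0, -351.0, 94.0], [589.0, -354.0, 94.0], [591.0, -359.0, 88.0], [587.0, -346.0, 92.0], [588.0, -350.0, 89.0], [586.0, -351.0, 94.0], [587.0, -354.0, 93.0], [587.0, -357.0, 93.0], [584.0, -344.0, 90.0], [584.0, -345.0, 92.0], [582.0, -346.0, 99.0], [583.0, -351.0, 94.0], [583.0, -353.0, 96.0], [582.0, -342.0, 86.0], [580.0, -342.0, 94.0], [580.0, -344.0, 94.0], [579.0, -346.0, 98.0], [581.0, -351.0, 93.0], [581.0, -354.0, 93.0], [579.0, -342.0, 86.0], [577.0, -341.0, 95.0], [577.0, -343.0, 96.0], [578.0, -348.0, 91.0], [577.0, -349.0, 97.0], [574.0, -339.0, 93.0], [573.0, -339.0, 98.0], [574.0
[... 412 characters left out ...]
.0, -338.0, 94.0], [562.0, -339.0, 97.0], [562.0, -343.0, 96.0], [559.0, -330.0, 92.0], [559.0, -331.0, 96.0], [558.0, -332.0, 100.0], [559.0, -337.0, 96.0], [559.0, -340.0, 95.0], [556.0, -330.0, 92.0], [556.0, -331.0, 96.0], [556.0, -335.0, 94.0], [556.0, -338.0, 94.0], [556.0, -340.0, 95.0], [554.0, -327.0, 91.0], [554.0, -329.0, 92.0], [553.0, -332.0, 93.0], [553.0, -334.0, 95.0], [552.0, -336.0, 98.0], [551.0, -330.0, 89.0], [551.0, -333.0, 90.0], [551.0, -336.0, 89.0]]
mat ((348.66461181640625, 141.79469299316406), (0.0, 24.04229736328125), 0.0)
w [577.18627305  75.19136718  82.811452  ] ((578.8814697265625, 74.79434204101562), (13.44743537902832, 41.16571044921875), 3.069537401199341)
```

```bash
cat > go.py <<'E'
import sys
from h import *
x,y,z,yaw=map(float,sys.argv[1:5]); s=state()
r=s["ee_rot"]; t=(yaw-r[2]+180)%360-180
if len(sys.argv)>5: t+=float(sys.argv[5])
d=R.from_euler("xyz",[180,0,yaw],degrees=True).inv().apply(np.array([x,y,z])-s["ee_pos"])
print("turn tool z rad",round(-np.radians(t),3),"then shift",d.round(1),"t",round(s["time_s"],1),"at",s["ee_pos"].round(1),np.round(r,1),"q",s["qpos"].round(),"F",s["force"].round(1),"w",round(s["gripper_width"],1),round(s["gripper_force"],1))
E
python3 go.py 482.5 -109.3 290 107
```

```text
turn tool z rad -1.472 then shift [326.6 372.6 -91.3] t 0.8 at [ 221.7 -530.6  198.7] [180.    0.   22.7] q [-68.  18.  90.   0.  72.  -1.] F [-0.1 -0.3 -0.2] w 91.3 0.0
```

Emit:
servo_tool:
  steps:
    - [140, [0, 0, -9], [0, 0, -0.147]]
    - [140, [0, 0, -9], [0, 0, -0.147]]
    - [140, [0, 0, -9], [0, 0, -0.147]]
    - [140, [0, 0, -9], [0, 0, -0.147]]
    - [140, [0, 0, -9], [0, 0, -0.147]]
    - [140, [0, 0, -9], [0, 0, -0.147]]
    - [140, [0, 0, -9], [0, 0, -0.147]]
    - [140, [0, 0, -9], [0, 0, -0.147]]
    - [140, [0, 0, -9], [0, 0, -0.147]]
    - [140, [0, 0, -9], [0, 0, -0.147]]
  squeeze: 40

```text
time_s: 1.8
ee_pos: [221.7, -530.5, 289.1]
ee_rot: [180.0, 0.0, 107.3]
force: [0.4, 0.2, 0.5]
gripper_width: 41.2
gripper_force: 0.0
```

```bash
python3 go.py 482.5 -109.3 290 107
```

```text
turn tool z rad 0.004 then shift [326.5 372.6  -0.9] t 1.8 at [ 221.7 -530.5  289.1] [180.    0.  107.3] q [-68.  16.  80.   0.  84. -86.] F [0.4 0.2 0.5] w 41.2 0.0
```

Emit:
servo_tool:
  steps:
    - [140, [32.6, 37.2, 0], [0, 0, 0]]
    - [140, [32.6, 37.2, 0], [0, 0, 0]]
    - [140, [32.6, 37.2, 0], [0, 0, 0]]
    - [140, [32.6, 37.2, 0], [0, 0, 0]]
    - [140, [32.6, 37.2, 0], [0, 0, 0]]
    - [140, [32.6, 37.2, 0], [0, 0, 0]]
    - [140, [32.6, 37.2, 0], [0, 0, 0]]
    - [140, [32.6, 37.2, 0], [0, 0, 0]]
    - [140, [32.6, 37.2, 0], [0, 0, 0]]
    - [140, [32.6, 37.2, 0], [0, 0, 0]]

```text
time_s: 2.8
ee_pos: [483.6, -108.6, 288.9]
ee_rot: [180.0, 0.0, 106.9]
force: [0.6, -0.6, -0.1]
gripper_width: 41.0
gripper_force: 0.0
```

```bash
python3 - <<'E'
from h import *
s=state(); p=cams.grab_frame("wrist"); save(p,"w1.png"); C=cloud(p,s)
z=C[...,2]; m=((z>172)&(z<195)).astype(np.uint8); n,l=cv2.connectedComponents(m)
for i in range(1,n):
    q=C[l==i]
    if len(q)>60: print(len(q),q.mean(0).round(1),np.round(np.hstack(cv2.minAreaRect(q[:,:2].astype(np.float32))),1))
print(p["tool_from_camera"], p["fovy"])
E
python3 go.py 482.5 -109.3 179 107
```

```text
507 [ 483.7 -108.   182.4] [ 484.1 -109.    11.7   45.2   18.1]
97 [ 505.2 -240.   182.7] [ 505.3 -240.4   10.3   13.4   16.1]
[[-1.05762008e-03  9.60066320e-01  2.79770517e-01  7.83159491e+01]
 [ 9.99999439e-01  9.97271993e-04  3.58051414e-04 -2.38186066e-01]
 [ 6.47458027e-05  2.79770738e-01 -9.60066836e-01 -1.86095799e+02]
 [ 0.00000000e+00  0.00000000e+00  0.00000000e+00  1.00000000e+00]] 65.28129797596657
turn tool z rad 0.004 then shift [ -5.5  -6.7 109.6] t 2.9 at [ 487.3 -102.1  288.6] [179.7  -0.3 107.2] q [-13.   9.  90.   0.  81. -31.] F [4.2 4.1 0.4] w 41.1 0.0
```

View pics/w1.png

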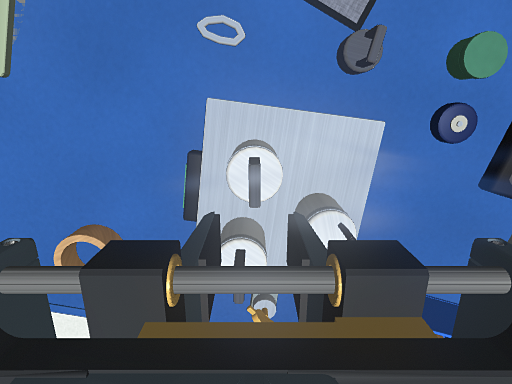

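The wrist view shows the first strap bar at (254,181) between the fingers, agreeing with the top camera; carabiner at (221,30), weight at (361,48).

Emit:
servo_tool:
  steps:
    - [140, [0, -1, 0], [0, 0, 0]]
    - [140, [0, 0, 0], [0, 0, 0]]
    - [140, [0, 0, 27], [0, 0, 0]]
    - [140, [0, 0, 27], [0, 0, 0]]
    - [140, [0, 0, 27], [0, 0, 0]]
    - [140, [0, 0, 27], [0, 0, 0]]
    - [140, [0, 0, 2], [0, 0, 0]]
    - [255, [0, 0, 0], [0, 0, 0]]
    - [255, [0, 0, 0], [0, 0, 0]]
    - [255, [0, 0, 0], [0, 0, 0]]

```text
time_s: 3.85
ee_pos: [482.8, -111.4, 180.3]
ee_rot: [179.8, 0.1, 106.9]
force: [0.9, 0.2, -0.0]
gripper_width: 19.8
gripper_force: 0.0
```

Emit:
servo_tool:
  steps:
    - [255, [0, 0, 0], [0, 0, 0]]
    - [255, [0, 0, 0], [0, 0, 0]]
    - [255, [0, 0, -3], [0, 0, 0]]
    - [255, [0, 0, -7], [0, 0, 0]]
    - [255, [0, 0, -15], [0, 0, 0]]
    - [255, [0, 0, -25], [0, 0, 0]]
    - [255, [0, 0, -25], [0, 0, 0]]
    - [255, [0, 0, -20], [0, 0, 0]]
    - [255, [0, 0, -10], [0, 0, 0]]
    - [255, [0, 0, -5], [0, 0, 0]]

```text
time_s: 4.85
ee_pos: [482.2, -110.8, 289.8]
ee_rot: [179.9, 0.1, 106.9]
force: [0.2, 0.9, 0.1]
gripper_width: 0.5
gripper_force: 0.0
```

```bash
python3 go.py 494 342 291 107
```

```text
turn tool z rad -0.002 then shift [429.6 143.7  -1.2] t 4.8 at [ 482.2 -110.8  289.8] [1.799e+02 1.000e-01 1.069e+02] q [-14.   8.  90.  -0.  82. -31.] F [0.2 0.9 0.1] w 0.5 0.0
```

```bash
cat > bars.py <<'E'
from h import *
s=state(); p=cams.grab_frame("top"); C=cloud(p);x,y,z=C[...,0],C[...,1],C[...,2]
def comps(m,lab):
    n,l=cv2.connectedComponents(m.astype(np.uint8))
    for i in range(1,n):
        q=C[l==i]
        if len(q)>15:
            (c,(w,h),a)=cv2.minAreaRect(q[:,:2].astype(np.float32)); a=a if w>h else a+90
            print(lab,len(q),"c",np.round(c,1),"z",q[:,2].mean().round(),"len",round(max(w,h)),round(min(w,h)),"dir",round(a,1))
t=np.hypot(x-s["ee_pos"][0],y-s["ee_pos"][1])<0
comps((x>350)&(x<720)&(y>-310)&(y<30)&(z>172)&(z<195),"plat bar")
comps((x>320)&(x<720)&(y>110)&(y<450)&(z>115)&(z<140),"mat bar")
comps((x>450)&(x<720)&(y>-10)&(y<160)&(z>70)&(z<100),"weight")
if __name__=="__main__":
    import sys
    if len(sys.argv)>1: save(p,sys.argv[1])
E
python3 bars.py; python3 - <<'E'
from h import *
s=state(); p=cams.grab_frame("wrist"); save(p,"w2.png"); C=cloud(p,s)
z=C[...,2]; m=((z>172)&(z<195)).astype(np.uint8); n,l=cv2.connectedComponents(m)
for i in range(1,n):
    q=C[l==i]
    if len(q)>60: print(len(q),q.mean(0).round(1),np.round(np.hstack(cv2.minAreaRect(q[:,:2].astype(np.float32))),1))
E
```

```text
plat bar 51 c [ 593.8 -157.8] z 181.0 len 30 12 dir 61.7
plat bar 80 c [ 482.6 -109.2] z 182.0 len 45 12 dir 107.6
weight 62 c [577.2  74.7] z 83.0 len 41 13 dir 96.4
509 [ 483.3 -107.4  182.4] [ 483.6 -109.    11.3   45.    17. ]
284 [ 599.9 -145.1  181.2] [ 600.9 -146.4   23.7   12.    67.1]
```

View pics/w2.png

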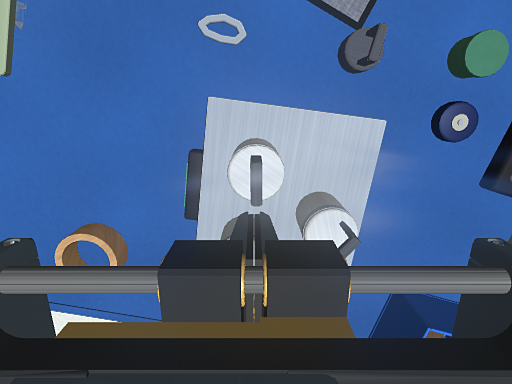

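The strap bar still stands untouched at (256,180) with the fingers shut at (254,215): the lift came before the grip was built up. Retry with a longer wait.

Emit:
servo_tool:
  steps:
    - [140, [0, 0, 0], [0, 0, 0]]
    - [140, [0, 0, 0], [0, 0, 0]]
    - [140, [0, 0, 0], [0, 0, 0]]
    - [140, [0, 0, 0], [0, 0, 0]]
    - [140, [0, 0, 0], [0, 0, 0]]
    - [140, [0, 0, 27], [0, 0, 0]]
    - [140, [0, 0, 27], [0, 0, 0]]
    - [140, [0, 0, 27], [0, 0, 0]]
    - [140, [0, 0, 30], [0, 0, 0]]
    - [140, [0, 0, 1], [0, 0, 0]]

```text
time_s: 5.95
ee_pos: [479.1, -110.1, 173.2]
ee_rot: [-179.6, -0.2, 106.9]
force: [0.3, 0.4, 0.1]
gripper_width: 41.0
gripper_force: 0.0
```

Emit:
servo_tool:
  steps:
    - [255, [0, 0, 0], [0, 0, 0]]
    - [255, [0, 0, 0], [0, 0, 0]]
    - [255, [0, 0, 0], [0, 0, 0]]
    - [255, [0, 0, 0], [0, 0, 0]]
    - [255, [0, 0, 0], [0, 0, 0]]
    - [255, [0, 0, 0], [0, 0, 0]]
    - [255, [0, 0, 0], [0, 0, 0]]
    - [255, [0, 0, 0], [0, 0, 0]]
    - [255, [0, 0, 0], [0, 0, 0]]
    - [255, [0, 0, 0], [0, 0, 0]]
  squeeze: 40

```text
time_s: 6.95
ee_pos: [481.9, -110.8, 176.6]
ee_rot: [-180.0, 0.0, 106.9]
force: [0.4, -0.3, -0.3]
gripper_width: 0.4
gripper_force: 0.0
```

```bash
python3 bars.py t2.png; python3 - <<'E'
from h import *
s=state(); p=cams.grab_frame("wrist");C=cloud(p,s); q=cams.grab_frame("scene")
a=p["color"]; b=cv2.resize(q["color"][150:290,100:290],(512,377))
cv2.imwrite("pics/w3.png",np.hstack([cv2.resize(a,(400,300)),cv2.resize(b,(400,300))])[...,::-1])
for r in range(150,260,12): print(r,C[r,256].round(0),C[r,246].round(0),C[r,266].round(0))
E
```

```text
plat bar 22 c [ 499.1 -234.7] z 181.0 len 29 6 dir 105.6
plat bar 22 c [477.5 -92.9] z 181.0 len 12 10 dir 16.4
weight 63 c [578.2  74.9] z 83.0 len 41 12 dir 94.3
150 [474. -78.  55.] [464. -81.  50.] [484. -75.  50.]
162 [473. -77. 126.] [466. -80. 123.] [481. -75. 125.]
174 [476. -85. 135.] [468. -87. 135.] [483. -82. 135.]
186 [477. -88. 157.] [471. -96. 135.] [486. -92. 134.]
198 [477. -89. 183.] [ 474. -106.  134.] [483. -88. 181.]
210 [479. -97. 183.] [ 477. -115.  135.] [485. -95. 181.]
222 [479. -96. 205.] [473. -96. 210.] [483. -93. 209.]
234 [478. -96. 222.] [473. -96. 224.] [483. -93. 225.]
246 [478. -96. 235.] [474. -98. 235.] [474. -74. 281.]
258 [478. -97. 246.] [474. -97. 247.] [474. -75. 287.]
```

View pics/w3.png

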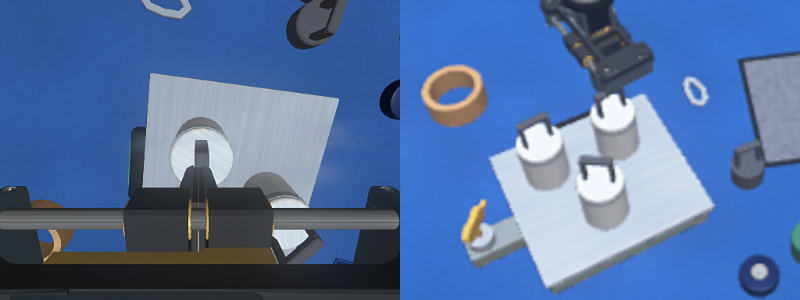

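The left half shows the shut fingers at about (200,170) right on or behind the bar; the right half shows all three canisters still standing on the scale, gripper above one. I need to know where the fingertips really are.

Emit:
servo_tool:
  steps:
    - [255, [0, 0, -25], [0, 0, 0]]
    - [255, [0, 0, -25], [0, 0, 0]]
    - [255, [0, 0, -25], [0, 0, 0]]
    - [255, [0, 0, -25], [0, 0, 0]]
    - [255, [0, 0, -15], [0, 0, 0]]
    - [255, [0, 0, 0], [0, 0, 0]]
    - [255, [0, 0, 0], [0, 0, 0]]
    - [255, [0, 0, 0], [0, 0, 0]]
    - [255, [0, 0, 0], [0, 0, 0]]
    - [255, [0, 0, 0], [0, 0, 0]]

```text
time_s: 8.1
ee_pos: [481.6, -110.7, 290.8]
ee_rot: [-179.9, -0.0, 106.9]
force: [0.8, -0.7, 0.0]
gripper_width: 0.0
gripper_force: 0.0
```

```bash
python3 - <<'E'
from h import *
print(env.finger_overhang,[a for a in dir(env) if a[0]!="_"])
s=state(); print(s["ee_pos"]);p=cams.grab_frame("wrist");C=cloud(p,s)
T=R.from_euler("xyz",s["ee_rot"],degrees=True)
L=T.inv().apply((C-s["ee_pos"]).reshape(-1,3)).reshape(C.shape)
for r in range(190,300,8): print(r,L[r,250].round(0),L[r,256].round(0),L[r,262].round(0))
# gripper points as seen by the other cameras, in the tool frame
for n in("scene","top"):
    q=cams.grab_frame(n);D=T.inv().apply((cloud(q)-s["ee_pos"]).reshape(-1,3))
    k=(abs(D[:,0])<60)&(abs(D[:,1])<100)&(D[:,2]<70)&(D[:,2]>-200)
    D=D[k]
    for a in range(-120,70,15):
        e=D[(D[:,2]>=a)&(D[:,2]<a+15)]
        if len(e)>2: print(n,a,len(e),"x",np.percentile(e[:,0],[5,50,95]).round(),"y",np.percentile(e[:,1],[5,50,95]).round())
E
```

```text
22.0 ['Unreachable', 'finger_overhang']
[ 481.57705486 -110.69340169  290.84758603]
190 [-18.  -5. 155.] [ -5.   2. 108.] [ -5.   8. 109.]
198 [-29.  -5. 157.] [-14.   2. 109.] [-13.   8. 108.]
206 [-67.  -6. 240.] [-68.   3. 241.] [-67.  12. 239.]
214 [ 15.  -2. -16.] [ 15.   1. -15.] [ 17.   5. -21.]
222 [ 15.  -2. -29.] [ 15.   1. -29.] [ 17.   4. -33.]
230 [ 15.  -2. -39.] [ 15.   1. -40.] [ 17.   4. -43.]
238 [ 15.  -2. -49.] [ 16.   1. -51.] [ 17.   4. -53.]
246 [ 14.  -2. -57.] [ 14.   1. -57.] [ 17.   4. -62.]
254 [ 15.  -2. -67.] [ 15.   1. -66.] [ 17.   3. -70.]
262 [ 13.  -2. -71.] [ 14.   1. -71.] [  32.    2. -103.]
270 [  32.   -1. -109.] [  32.    0. -109.] [  33.    2. -109.]
278 [  31.   -1. -111.] [  31.    0. -110.] [  31.    2. -111.]
286 [  29.   -1. -112.] [  28.    0. -111.] [  28.    2. -111.]
294 [ -2.  -2. -71.] [ -2.   1. -71.] [  22.    2. -106.]
scene -120 357 x [-39. -28.  25.] y [-72.  23.  83.]
scene -105 113 x [-39. -15.  30.] y [-74.  81.  83.]
scene -75 7 x [-19. -18. -17.] y [-4.  7. 12.]
scene -60 16 x [-19. -17. -15.] y [-7.  8. 14.]
scene -45 19 x [-18. -17. -14.] y [-7.  6. 13.]
scene -30 15 x [-18. -17. -11.] y [-5.  9. 11.]
top -120 304 x [24. 31. 37.] y [-28.   8.  63.]
top -105 25 x [24. 37. 37.] y [-22.  10.  76.]
top -45 6 x [16. 16. 17.] y [4. 6. 8.]
top -30 9 x [15. 16. 16.] y [-10.  -1.   6.]
```

Other cameras agree with the wrist: the fingertips are really about 12 mm *behind* the reported TCP, not 22 mm ahead, so grasps go about 34 mm lower than described. I'll use TCP z ≈ 148 for the bars on the platform.

Emit:
servo_tool:
  steps:
    - [140, [0, 0, 0], [0, 0, 0]]
    - [140, [0, 0, 0], [0, 0, 0]]
    - [140, [0, 0, 0], [0, 0, 0]]
    - [140, [0, 0, 25], [0, 0, 0]]
    - [140, [0, 0, 30], [0, 0, 0]]
    - [140, [0, 0, 30], [0, 0, 0]]
    - [140, [0, 0, 30], [0, 0, 0]]
    - [140, [0, 0, 20], [0, 0, 0]]
    - [140, [0, 0, 7], [0, 0, 0]]
    - [140, [0, 0, 0], [0, 0, 0]]

```text
time_s: 9.25
ee_pos: [481.5, -110.7, 149.1]
ee_rot: [-179.9, -0.0, 106.9]
force: [-0.2, 0.4, 0.7]
gripper_width: 41.2
gripper_force: 0.0
```

Emit:
servo_tool:
  steps:
    - [140, [0, 0, 0], [0, 0, 0]]
    - [255, [0, 0, 0], [0, 0, 0]]
    - [255, [0, 0, 0], [0, 0, 0]]
    - [255, [0, 0, 0], [0, 0, 0]]
    - [255, [0, 0, 0], [0, 0, 0]]
    - [255, [0, 0, 0], [0, 0, 0]]
    - [255, [0, 0, 0], [0, 0, 0]]
    - [255, [0, 0, -2], [0, 0, 0]]
    - [255, [0, 0, -3], [0, 0, 0]]
    - [255, [0, 0, -3], [0, 0, 0]]

```text
time_s: 10.25
ee_pos: [481.1, -110.7, 157.2]
ee_rot: [-179.9, -0.0, 106.9]
force: [-0.1, -0.8, -4.0]
gripper_width: 12.0
gripper_force: 39.9
```

Emit:
servo_tool:
  steps:
    - [255, [0, 0, -10], [0, 0, 0]]
    - [255, [0, 0, -17], [0, 0, 0]]
    - [255, [0, 0, -17], [0, 0, 0]]
    - [255, [0, 0, -17], [0, 0, 0]]
    - [255, [0, 0, -17], [0, 0, 0]]
    - [255, [0, 0, -10], [0, 0, 0]]
    - [255, [0, 0, -5], [0, 0, 0]]
    - [255, [0, 0, 0], [0, 0, 0]]
    - [255, [0, 0, 0], [0, 0, 0]]
    - [255, [0, 0, 0], [0, 0, 0]]

```text
time_s: 11.25
ee_pos: [481.4, -110.7, 249.8]
ee_rot: [-179.9, -0.1, 106.9]
force: [0.3, -0.2, -3.5]
gripper_width: 11.6
gripper_force: 39.9
```

```bash
python3 go.py 494 342 250 106.9
```

```text
turn tool z rad 0.0 then shift [ 4.294e+02  1.437e+02 -2.000e-01] t 11.2 at [ 481.4 -110.7  249.8] [-1.799e+02 -1.000e-01  1.069e+02] q [-14.   9.  94.  -0.  76. -31.] F [ 0.3 -0.2 -3.5] w 11.6 39.9
```

Emit:
servo_tool:
  steps:
    - [255, [12, 4, 0], [0, 0, 0]]
    - [255, [24, 8, 0], [0, 0, 0]]
    - [255, [24, 8, 0], [0, 0, 0]]
    - [255, [24, 8, 0], [0, 0, 0]]
    - [255, [24, 8, 0], [0, 0, 0]]
    - [255, [24, 8, 0], [0, 0, 0]]
    - [255, [24, 8, 0], [0, 0, 0]]
    - [255, [24, 8, 0], [0, 0, 0]]
    - [255, [24, 8, 0], [0, 0, 0]]
    - [255, [24, 8, 0], [0, 0, 0]]

```text
time_s: 12.25
ee_pos: [487.6, 131.3, 250.2]
ee_rot: [-180.0, -0.0, 106.9]
force: [-0.1, 0.7, -3.7]
gripper_width: 11.8
gripper_force: 39.9
```

Emit:
servo_tool:
  steps:
    - [255, [24, 8, 0], [0, 0, 0]]
    - [255, [24, 8, 0], [0, 0, 0]]
    - [255, [24, 8, 0], [0, 0, 0]]
    - [255, [24, 8, 0], [0, 0, 0]]
    - [255, [24, 8, 0], [0, 0, 0]]
    - [255, [24, 8, 0], [0, 0, 0]]
    - [255, [24, 8, 0], [0, 0, 0]]
    - [255, [24, 8, 0], [0, 0, 0]]
    - [255, [9, 3, 0], [0, 0, 0]]
    - [255, [0, 0, 0], [0, 0, 0]]

```text
time_s: 13.25
ee_pos: [493.2, 342.5, 249.8]
ee_rot: [-179.9, 0.0, 107.0]
force: [0.9, -1.0, -2.5]
gripper_width: 11.6
gripper_force: 39.9
```

Emit:
servo_tool:
  steps:
    - [255, [0, 0, 15], [0, 0, 0]]
    - [255, [0, 0, 25], [0, 0, 0]]
    - [255, [0, 0, 25], [0, 0, 0]]
    - [255, [0, 0, 25], [0, 0, 0]]
    - [255, [0, 0, 25], [0, 0, 0]]
    - [255, [0, 0, 15], [0, 0, 0]]
    - [255, [0, 0, 8], [0, 0, 0]]
    - [255, [0, 0, 5], [0, 0, 0]]
    - [255, [0, 0, 3], [0, 0, 0]]
    - [255, [0, 0, 0], [0, 0, 0]]

```text
time_s: 14.25
ee_pos: [494.2, 341.2, 105.0]
ee_rot: [180.0, -0.0, 106.9]
force: [-0.6, -0.8, -2.9]
gripper_width: 11.5
gripper_force: 39.9
```

Emit:
servo_tool:
  steps:
    - [255, [0, 0, 2], [0, 0, 0]]
    - [255, [0, 0, 2], [0, 0, 0]]
    - [255, [0, 0, 1], [0, 0, 0]]
    - [255, [0, 0, 0], [0, 0, 0]]
    - [140, [0, 0, 0], [0, 0, 0]]
    - [140, [0, 0, 0], [0, 0, 0]]
    - [140, [0, 0, 0], [0, 0, 0]]
    - [140, [0, 0, 0], [0, 0, 0]]
    - [140, [0, 0, 0], [0, 0, 0]]
    - [140, [0, 0, 0], [0, 0, 0]]

```text
time_s: 15.25
ee_pos: [494.0, 341.3, 99.7]
ee_rot: [180.0, 0.0, 106.9]
force: [0.3, 1.5, 1.2]
gripper_width: 41.1
gripper_force: 0.0
```

Emit:
servo_tool:
  steps:
    - [140, [0, 0, -10], [0, 0, 0]]
    - [140, [0, 0, -20], [0, 0, 0]]
    - [140, [0, 0, -30], [0, 0, 0]]
    - [140, [0, 0, -30], [0, 0, 0]]
    - [140, [0, 0, -30], [0, 0, 0.14]]
    - [140, [0, 0, -30], [0, 0, 0.14]]
    - [140, [0, 0, 0], [0, 0, 0.14]]
    - [140, [0, 0, 0], [0, 0, 0.14]]
    - [140, [0, 0, 0], [0, 0, 0.14]]
    - [140, [0, 0, 0], [0, 0, 0.08]]

```text
time_s: 16.25
ee_pos: [494.0, 341.2, 250.5]
ee_rot: [180.0, -0.0, 62.0]
force: [-1.0, 0.3, 0.4]
gripper_width: 41.1
gripper_force: 0.0
```

```bash
python3 bars.py; python3 go.py 594 -157 250 62.5
```

```text
plat bar 85 c [ 595.1 -156.8] z 181.0 len 45 13 dir 64.4
plat bar 86 c [ 499.4 -225.7] z 181.0 len 47 12 dir 106.5
weight 62 c [577.9  74.8] z 83.0 len 41 13 dir 95.1
turn tool z rad -0.01 then shift [-395.8  318.8    0.5] t 16.3 at [494.  341.3 250.5] [180.   -0.   61.9] q [34. 19. 81. -0. 80. 62.] F [-0.8 -0.6 -1.8] w 41.1 0.0
```

Emit:
servo_tool:
  steps:
    - [140, [-38, 31, 0], [0, 0, 0]]
    - [140, [-38, 31, 0], [0, 0, 0]]
    - [140, [-38, 31, 0], [0, 0, 0]]
    - [140, [-38, 31, 0], [0, 0, 0]]
    - [140, [-38, 31, 0], [0, 0, 0]]
    - [140, [-38, 31, 0], [0, 0, 0]]
    - [140, [-38, 31, 0], [0, 0, 0]]
    - [140, [-38, 31, 0], [0, 0, 0]]
    - [140, [-38, 31, 0], [0, 0, 0]]
    - [140, [-38, 31, 0], [0, 0, 0]]

```text
time_s: 17.3
ee_pos: [591.2, -141.5, 250.5]
ee_rot: [179.9, -0.0, 62.3]
force: [0.0, 0.0, 0.6]
gripper_width: 40.9
gripper_force: 0.0
```

Emit:
servo_tool:
  steps:
    - [140, [-15, 10, 0], [0, 0, 0]]
    - [140, [0, 0, 0], [0, 0, 0]]
    - [140, [0, 0, 0], [0, 0, 0]]
    - [140, [0, 0, 0], [0, 0, 0]]
    - [140, [0, 0, 0], [0, 0, 0]]
    - [140, [0, 0, 0], [0, 0, 0]]
    - [140, [0, 0, 0], [0, 0, 0]]
    - [140, [0, 0, 0], [0, 0, 0]]
    - [140, [0, 0, 0], [0, 0, 0]]
    - [140, [0, 0, 0], [0, 0, 0]]

```text
time_s: 18.3
ee_pos: [592.9, -157.4, 249.6]
ee_rot: [180.0, 0.0, 62.2]
force: [0.1, -0.5, 0.5]
gripper_width: 40.9
gripper_force: 0.0
```

```bash
python3 bars.py; python3 go.py 595 -156.7 148 63.5
```

```text
mat bar 82 c [493.2 340.7] z 131.0 len 46 12 dir 106.9
weight 62 c [578.9  74.7] z 83.0 len 42 13 dir 92.8
turn tool z rad -0.023 then shift [  1.5   1.6 101.6] t 18.4 at [ 592.9 -157.4  249.6] [180.    0.   62.2] q [-16.  20.  79.  -0.  80.  12.] F [-0.9 -0.1 -0. ] w 41.2 0.0
```

First canister stands on the mat at (493,341). Grasp the second.

Emit:
servo_tool:
  steps:
    - [140, [1.5, 1.5, 10], [0, 0, -0.02]]
    - [140, [0, 0, 25], [0, 0, 0]]
    - [140, [0, 0, 25], [0, 0, 0]]
    - [140, [0, 0, 25], [0, 0, 0]]
    - [140, [0, 0, 12], [0, 0, 0]]
    - [140, [0, 0, 4], [0, 0, 0]]
    - [140, [0, 0, 0], [0, 0, 0]]
    - [255, [0, 0, 0], [0, 0, 0]]
    - [255, [0, 0, 0], [0, 0, 0]]
    - [255, [0, 0, 0], [0, 0, 0]]

```text
time_s: 19.35
ee_pos: [595.4, -156.9, 149.6]
ee_rot: [179.9, -0.0, 63.4]
force: [-0.3, 0.8, -0.5]
gripper_width: 19.7
gripper_force: 0.0
```

Emit:
servo_tool:
  steps:
    - [255, [0, 0, 0], [0, 0, 0]]
    - [255, [0, 0, 0], [0, 0, 0]]
    - [255, [0, 0, 0], [0, 0, 0]]
    - [255, [0, 0, -4], [0, 0, 0]]
    - [255, [0, 0, -16], [0, 0, 0]]
    - [255, [0, 0, -25], [0, 0, 0]]
    - [255, [0, 0, -25], [0, 0, 0]]
    - [255, [0, 0, -20], [0, 0, 0]]
    - [255, [0, 0, -10], [0, 0, 0]]
    - [255, [0, 0, 0], [0, 0, 0]]

```text
time_s: 20.35
ee_pos: [595.3, -156.7, 249.4]
ee_rot: [179.9, -0.0, 63.4]
force: [0.0, 0.5, -3.5]
gripper_width: 11.7
gripper_force: 40.0
```

```bash
python3 go.py 530 229 250 63.3
```

```text
turn tool z rad 0.001 then shift [ 315.2 -231.7   -0.6] t 20.4 at [ 595.3 -156.7  249.4] [179.9  -0.   63.4] q [-16.  21.  79.   0.  80.  11.] F [ 0.   0.5 -3.5] w 11.7 40.0
```

Emit:
servo_tool:
  steps:
    - [255, [10, -7, 0], [0, 0, 0]]
    - [255, [19.7, -14.5, 0], [0, 0, 0]]
    - [255, [19.7, -14.5, 0], [0, 0, 0]]
    - [255, [19.7, -14.5, 0], [0, 0, 0]]
    - [255, [19.7, -14.5, 0], [0, 0, 0]]
    - [255, [19.7, -14.5, 0], [0, 0, 0]]
    - [255, [19.7, -14.5, 0], [0, 0, 0]]
    - [255, [19.7, -14.5, 0], [0, 0, 0]]
    - [255, [19.7, -14.5, 0], [0, 0, 0]]
    - [255, [19.7, -14.5, 0], [0, 0, 0]]

```text
time_s: 21.35
ee_pos: [554.3, 74.0, 246.8]
ee_rot: [-179.8, 0.1, 63.4]
force: [-0.6, 0.4, -3.7]
gripper_width: 11.6
gripper_force: 40.0
```

Emit:
servo_tool:
  steps:
    - [255, [19.7, -14.5, 0], [0, 0, 0]]
    - [255, [19.7, -14.5, 0], [0, 0, 0]]
    - [255, [19.7, -14.5, 0], [0, 0, 0]]
    - [255, [19.7, -14.5, 0], [0, 0, 0]]
    - [255, [19.7, -14.5, 0], [0, 0, 0]]
    - [255, [19.7, -14.5, 0], [0, 0, 0]]
    - [255, [10, -7, 0], [0, 0, 0]]
    - [255, [0, 0, 0], [0, 0, 0]]
    - [255, [0, 0, 15], [0, 0, 0]]
    - [255, [0, 0, 20], [0, 0, 0]]

```text
time_s: 22.35
ee_pos: [530.0, 228.3, 213.7]
ee_rot: [179.9, -0.0, 63.3]
force: [0.6, -0.0, -2.4]
gripper_width: 11.5
gripper_force: 40.0
```

Emit:
servo_tool:
  steps:
    - [255, [0, 0, 25], [0, 0, 0]]
    - [255, [0, 0, 25], [0, 0, 0]]
    - [255, [0, 0, 25], [0, 0, 0]]
    - [255, [0, 0, 20], [0, 0, 0]]
    - [255, [0, 0, 10], [0, 0, 0]]
    - [255, [0, 0, 4], [0, 0, 0]]
    - [255, [0, 0, 3], [0, 0, 0]]
    - [255, [0, 0, 2], [0, 0, 0]]
    - [255, [0, 0, 0], [0, 0, 0]]
    - [255, [0, 0, 0], [0, 0, 0]]

```text
time_s: 23.35
ee_pos: [529.9, 229.2, 100.3]
ee_rot: [179.9, -0.1, 63.4]
force: [0.6, -0.3, -3.7]
gripper_width: 11.8
gripper_force: 40.0
```

Emit:
servo_tool:
  steps:
    - [255, [0, 0, 1], [0, 0, 0]]
    - [255, [0, 0, 1], [0, 0, 0]]
    - [255, [0, 0, 0], [0, 0, 0]]
    - [140, [0, 0, 0], [0, 0, 0]]
    - [140, [0, 0, 0], [0, 0, 0]]
    - [140, [0, 0, 0], [0, 0, 0]]
    - [140, [0, 0, 0], [0, 0, 0]]
    - [140, [0, 0, 0], [0, 0, 0]]
    - [140, [0, 0, 0], [0, 0, 0]]
    - [140, [0, 0, -10], [0, 0, 0]]

```text
time_s: 24.35
ee_pos: [528.5, 228.6, 106.6]
ee_rot: [-179.9, 0.1, 63.4]
force: [-0.1, -0.4, 0.9]
gripper_width: 41.7
gripper_force: 0.0
```

Emit:
servo_tool:
  steps:
    - [140, [0, 0, -20], [0, 0, 0]]
    - [140, [0, 0, -30], [0, 0, 0]]
    - [140, [0, 0, -30], [0, 0, 0]]
    - [140, [0, 0, -30], [0, 0, 0]]
    - [140, [0, 0, -30], [0, 0, -0.14]]
    - [140, [0, 0, 0], [0, 0, -0.14]]
    - [140, [0, 0, 0], [0, 0, -0.14]]
    - [140, [0, 0, 0], [0, 0, -0.14]]
    - [140, [0, 0, 0], [0, 0, -0.14]]
    - [140, [0, 0, 0], [0, 0, -0.05]]

```text
time_s: 25.35
ee_pos: [529.5, 229.1, 248.5]
ee_rot: [179.9, -0.0, 106.5]
force: [0.9, 0.1, -0.5]
gripper_width: 41.0
gripper_force: 0.0
```

```bash
python3 bars.py; python3 go.py 499.4 -225.5 250 106.4
```

```text
plat bar 82 c [ 522.5 -179.6] z 181.0 len 45 12 dir 106.7
weight 62 c [578.1  74.8] z 83.0 len 41 13 dir 95.2
turn tool z rad 0.002 then shift [-427.5 -157.2   -1.6] t 25.4 at [529.5 229.1 248.4] [180.    0.  106.5] q [22. 17. 84. -0. 79.  6.] F [ 0.7 -0.4  0.1] w 41.3 0.0
```

The third canister was knocked to (522.5, −179.6); aim there.

Emit:
servo_tool:
  steps:
    - [140, [-39, -12.2, 0], [0, 0, 0]]
    - [140, [-39, -12.2, 0], [0, 0, 0]]
    - [140, [-39, -12.2, 0], [0, 0, 0]]
    - [140, [-39, -12.2, 0], [0, 0, 0]]
    - [140, [-39, -12.2, 0], [0, 0, 0]]
    - [140, [-39, -12.2, 0], [0, 0, 0]]
    - [140, [-39, -12.2, 0], [0, 0, 0]]
    - [140, [-39, -12.2, 0], [0, 0, 0]]
    - [140, [-39, -12.2, 0], [0, 0, 0]]
    - [140, [-39, -12.2, 0], [0, 0, 0]]

```text
time_s: 26.4
ee_pos: [521.9, -181.2, 248.5]
ee_rot: [179.9, 0.0, 106.3]
force: [0.5, -0.3, 1.2]
gripper_width: 40.9
gripper_force: 0.0
```

Emit:
servo_tool:
  steps:
    - [140, [0, 0, 0], [0, 0, 0]]
    - [140, [0, 0, 0], [0, 0, 0]]
    - [140, [0, 0, 0], [0, 0, 0]]
    - [140, [0, 0, 0], [0, 0, 0]]
    - [140, [0, 0, 0], [0, 0, 0]]
    - [140, [0, 0, 0], [0, 0, 0]]
    - [140, [0, 0, 0], [0, 0, 0]]
    - [140, [0, 0, 0], [0, 0, 0]]
    - [140, [0, 0, 0], [0, 0, 0]]
    - [140, [0, 0, 0], [0, 0, 0]]

```text
time_s: 27.4
ee_pos: [522.1, -179.5, 247.6]
ee_rot: [-180.0, 0.0, 106.3]
force: [-0.3, 0.2, -1.3]
gripper_width: 41.5
gripper_force: 0.0
```

```bash
python3 bars.py; python3 - <<'E'
from h import *
s=state(); p=cams.grab_frame("wrist"); C=cloud(p,s)
z=C[...,2]; m=((z>172)&(z<195)).astype(np.uint8); n,l=cv2.connectedComponents(m)
for i in range(1,n):
    q=C[l==i]
    if len(q)>60: print(len(q),np.round(np.hstack(cv2.minAreaRect(q[:,:2].astype(np.float32))),1))
E
python3 go.py 522.5 -179.6 149 106.7
```

```text
plat bar 84 c [ 522.6 -179.9] z 181.0 len 46 12 dir 106.1
mat bar 77 c [529.2 228.5] z 131.0 len 47 12 dir 61.6
mat bar 83 c [493.1 340.6] z 131.0 len 45 12 dir 106.6
weight 62 c [577.9  74.8] z 84.0 len 41 12 dir 96.2
686 [ 524.4 -179.6   11.5   45.9   16.1]
turn tool z rad -0.007 then shift [-0.2  0.4 98.6] t 27.5 at [ 522.1 -179.5  247.6] [-180.     0.   106.3] q [-20.  15.  88.  -0.  78. -36.] F [ 0.2 -0.   0.2] w 40.9 0.0
```

Emit:
servo_tool:
  steps:
    - [140, [0, 0.5, 10], [0, 0, 0]]
    - [140, [0, 0, 25], [0, 0, 0]]
    - [140, [0, 0, 25], [0, 0, 0]]
    - [140, [0, 0, 25], [0, 0, 0]]
    - [140, [0, 0, 10], [0, 0, 0]]
    - [140, [0, 0, 3], [0, 0, 0]]
    - [140, [0, 0, 0], [0, 0, 0]]
    - [255, [0, 0, 0], [0, 0, 0]]
    - [255, [0, 0, 0], [0, 0, 0]]
    - [255, [0, 0, 0], [0, 0, 0]]

```text
time_s: 28.5
ee_pos: [523.0, -179.5, 150.5]
ee_rot: [179.9, 0.1, 106.3]
force: [-0.1, 0.2, 1.2]
gripper_width: 19.9
gripper_force: 0.0
```

Emit:
servo_tool:
  steps:
    - [255, [0, 0, 0], [0, 0, 0]]
    - [255, [0, 0, 0], [0, 0, 0]]
    - [255, [0, 0, 0], [0, 0, 0]]
    - [255, [0, 0, -4], [0, 0, 0]]
    - [255, [0, 0, -16], [0, 0, 0]]
    - [255, [0, 0, -25], [0, 0, 0]]
    - [255, [0, 0, -25], [0, 0, 0]]
    - [255, [0, 0, -20], [0, 0, 0]]
    - [255, [0, 0, -10], [0, 0, 0]]
    - [255, [0, 0, 0], [0, 0, 0]]

```text
time_s: 29.5
ee_pos: [522.9, -179.5, 250.6]
ee_rot: [179.9, 0.1, 106.3]
force: [0.6, 0.6, -2.6]
gripper_width: 12.1
gripper_force: 40.0
```

```bash
python3 go.py 422 248 250 106.3
```

```text
turn tool z rad 0.001 then shift [438.7  23.2   0.6] t 29.5 at [ 522.9 -179.5  250.6] [1.799e+02 1.000e-01 1.063e+02] q [-20.  15.  87.  -0.  78. -36.] F [ 0.6  0.6 -2.6] w 12.1 40.0
```

Emit:
servo_tool:
  steps:
    - [255, [13, 1, 0], [0, 0, 0]]
    - [255, [25, 1.3, 0], [0, 0, 0]]
    - [255, [25, 1.3, 0], [0, 0, 0]]
    - [255, [25, 1.3, 0], [0, 0, 0]]
    - [255, [25, 1.3, 0], [0, 0, 0]]
    - [255, [25, 1.3, 0], [0, 0, 0]]
    - [255, [25, 1.3, 0], [0, 0, 0]]
    - [255, [25, 1.3, 0], [0, 0, 0]]
    - [255, [25, 1.3, 0], [0, 0, 0]]
    - [255, [25, 1.3, 0], [0, 0, 0]]

```text
time_s: 30.5
ee_pos: [465.9, 54.2, 248.0]
ee_rot: [-179.8, -0.1, 106.3]
force: [0.9, -0.2, -2.2]
gripper_width: 11.7
gripper_force: 40.0
```

Emit:
servo_tool:
  steps:
    - [255, [25, 1.3, 0], [0, 0, 0]]
    - [255, [25, 1.3, 0], [0, 0, 0]]
    - [255, [25, 1.3, 0], [0, 0, 0]]
    - [255, [25, 1.3, 0], [0, 0, 0]]
    - [255, [25, 1.3, 0], [0, 0, 0]]
    - [255, [25, 1.3, 0], [0, 0, 0]]
    - [255, [25, 1.3, 0], [0, 0, 0]]
    - [255, [15, 1, 0], [0, 0, 0]]
    - [255, [10, 1, 0], [0, 0, 0]]
    - [255, [0, 0, 15], [0, 0, 0]]

```text
time_s: 31.5
ee_pos: [422.2, 249.4, 235.0]
ee_rot: [179.9, -0.1, 106.4]
force: [0.4, 0.0, -2.7]
gripper_width: 11.8
gripper_force: 40.0
```

Emit:
servo_tool:
  steps:
    - [255, [0, 0, 25], [0, 0, 0]]
    - [255, [0, 0, 25], [0, 0, 0]]
    - [255, [0, 0, 25], [0, 0, 0]]
    - [255, [0, 0, 25], [0, 0, 0]]
    - [255, [0, 0, 20], [0, 0, 0]]
    - [255, [0, 0, 8], [0, 0, 0]]
    - [255, [0, 0, 4], [0, 0, 0]]
    - [255, [0, 0, 2], [0, 0, 0]]
    - [255, [0, 0, 0], [0, 0, 0]]
    - [255, [0, 0, 0], [0, 0, 0]]

```text
time_s: 32.5
ee_pos: [422.8, 247.9, 101.4]
ee_rot: [179.9, -0.0, 106.3]
force: [0.3, -0.8, -2.6]
gripper_width: 11.6
gripper_force: 40.0
```

Emit:
servo_tool:
  steps:
    - [255, [0, 0, 1], [0, 0, 0]]
    - [255, [0, 0, 1], [0, 0, 0]]
    - [255, [0, 0, 0], [0, 0, 0]]
    - [140, [0, 0, 0], [0, 0, 0]]
    - [140, [0, 0, 0], [0, 0, 0]]
    - [140, [0, 0, 0], [0, 0, 0]]
    - [140, [0, 0, 0], [0, 0, 0]]
    - [140, [0, 0, 0], [0, 0, 0]]
    - [140, [0, 0, 0], [0, 0, 0]]
    - [140, [0, 0, -10], [0, 0, 0]]

```text
time_s: 33.5
ee_pos: [421.3, 247.1, 107.9]
ee_rot: [-179.8, 0.0, 106.3]
force: [-0.5, 0.4, 0.4]
gripper_width: 41.3
gripper_force: 0.0
```

Emit:
servo_tool:
  steps:
    - [140, [0, 0, -20], [0, 0, 0]]
    - [140, [0, 0, -30], [0, 0, 0]]
    - [140, [0, 0, -30], [0, 0, 0]]
    - [140, [0, 0, -30], [0, 0, -0.14]]
    - [140, [0, 0, -10], [0, 0, -0.14]]
    - [140, [0, 0, 0], [0, 0, -0.14]]
    - [140, [0, 0, 0], [0, 0, -0.14]]
    - [140, [0, 0, 0], [0, 0, -0.14]]
    - [140, [0, 0, 0], [0, 0, -0.14]]
    - [140, [0, 0, 0], [0, 0, -0.03]]

```text
time_s: 34.5
ee_pos: [422.3, 247.7, 229.3]
ee_rot: [180.0, 0.0, 156.3]
force: [0.2, -0.4, -1.3]
gripper_width: 41.1
gripper_force: 0.0
```

```bash
python3 bars.py; python3 go.py 571.3 -342.7 230 156
```

```text
mat bar 75 c [528.8 228.1] z 131.0 len 45 12 dir 61.7
weight 62 c [578.5  74.8] z 83.0 len 42 12 dir 94.2
turn tool z rad 0.003 then shift [-376.3 -478.8   -0.8] t 34.5 at [422.3 247.7 229.2] [180.    0.  156.2] q [ 29.   9.  97.  -0.  73. -37.] F [-0.3  0.6 -0.1] w 41.2 0.0
```

Emit:
servo_tool:
  steps:
    - [140, [-26.9, -34.2, 0], [0, 0, 0]]
    - [140, [-26.9, -34.2, 0], [0, 0, 0]]
    - [140, [-26.9, -34.2, 0], [0, 0, 0]]
    - [140, [-26.9, -34.2, 0], [0, 0, 0]]
    - [140, [-26.9, -34.2, 0], [0, 0, 0]]
    - [140, [-26.9, -34.2, 0], [0, 0, 0]]
    - [140, [-26.9, -34.2, 0], [0, 0, 0]]
    - [140, [-26.9, -34.2, 0], [0, 0, 0]]
    - [140, [-26.9, -34.2, 0], [0, 0, 0]]
    - [140, [-26.9, -34.2, 0], [0, 0, 0]]

```text
time_s: 35.55
ee_pos: [530.4, -175.7, 229.1]
ee_rot: [180.0, 0.0, 156.0]
force: [1.3, 1.1, 0.1]
gripper_width: 41.3
gripper_force: 0.0
```

Emit:
servo_tool:
  steps:
    - [140, [-26.9, -34.2, 0], [0, 0, 0]]
    - [140, [-26.9, -34.2, 0], [0, 0, 0]]
    - [140, [-26.9, -34.2, 0], [0, 0, 0]]
    - [140, [-26.9, -34.2, 0], [0, 0, 0]]
    - [140, [0, 0, 0], [0, 0, 0]]
    - [140, [0, 0, 0], [0, 0, 0]]
    - [140, [0, 0, 0], [0, 0, 0]]
    - [140, [0, 0, 0], [0, 0, 0]]
    - [140, [0, 0, 0], [0, 0, 0]]
    - [140, [0, 0, 0], [0, 0, 0]]

```text
time_s: 36.55
ee_pos: [573.4, -341.6, 229.1]
ee_rot: [-180.0, 0.0, 156.2]
force: [0.1, 0.4, 0.2]
gripper_width: 41.1
gripper_force: 0.0
```

```bash
python3 bars.py; cat > wing.py <<'E'
from h import *
import sys
s=state(); p=cams.grab_frame(sys.argv[1]); C=cloud(p,s); ax=np.array([571.3,-342.7])
d=np.hypot(C[...,0]-ax[0],C[...,1]-ax[1]); m=(d<55)&(C[...,2]>70)&(C[...,2]<106)
q=C[m]; (c,(w,h),a)=cv2.minAreaRect(q[:,:2].astype(np.float32)); a=a if w>h else a+90
print(len(q),"c",np.round(c,1),round(w),round(h),"dir",round(a,1),"zmax",np.percentile(q[:,2],98).round())
u=np.array([np.cos(np.radians(a)),np.sin(np.radians(a))]); t=(q[:,:2]-ax)@u; n=(q[:,:2]-ax)@[-u[1],u[0]]
print("along dir",np.percentile(t,[0,1,99,100]).round(1),"across",np.percentile(n,[3,97]).round(1))
for k in range(-40,41,8):
    e=q[(t>=k)&(t<k+8)]
    if len(e)>3: print(k,len(e),"zmax",e[:,2].max().round(),"zmin",e[:,2].min().round())
if len(sys.argv)>2:
    v,w_=np.where(m); r0,r1,c0,c1=max(v.min()-50,0),v.max()+40,max(w_.min()-60,0),w_.max()+60
    cv2.imwrite("pics/"+sys.argv[2],cv2.resize(p["color"][r0:r1,c0:c1,::-1],None,fx=3.0,fy=3.0)[:600,:800]); print(r0,c0)
E
python3 wing.py wrist wing1.png; python3 go.py 571.3 -342.7 52 156
```

```text
mat bar 77 c [529.1 228.5] z 131.0 len 46 12 dir 62.8
mat bar 81 c [492.9 340.8] z 131.0 len 45 13 dir 105.8
mat bar 80 c [421.7 246.1] z 131.0 len 45 12 dir 104.9
weight 62 c [578.2  74.9] z 83.0 len 41 11 dir 95.4
529 c [ 568.9 -340. ] 10 68 dir 150.4 zmax 97.0
along dir [-30.7 -28.9  36.9  37.6] across [-5.8  3.6]
-32 32 zmax 94.0 zmin 83.0
-24 59 zmax 97.0 zmin 71.0
-16 66 zmax 98.0 zmin 93.0
-8 63 zmax 98.0 zmin 82.0
0 65 zmax 98.0 zmin 83.0
8 66 zmax 98.0 zmin 72.0
16 82 zmax 97.0 zmin 85.0
24 61 zmax 87.0 zmin 81.0
32 35 zmax 85.0 zmin 79.0
93 187
turn tool z rad 0.004 then shift [  1.6  -1.5 177. ] t 36.6 at [ 573.4 -342.   229. ] [-180.     0.   156.2] q [-32.  26.  73.  -0.  81. -98.] F [ 0.2 -0.6 -0.2] w 41.0 0.0
```

View pics/wing1.png

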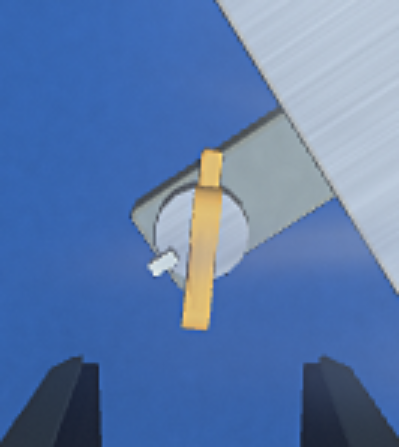

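Crop shows the nose at (210,155) pointing along tool +x and the nib at (162,263); nose heading 150°, so stop ≈ 4.03 rad, within the stated range. Turn needed is 231° clockwise, which fits the last joint in one grip.

Emit:
servo_tool:
  steps:
    - [140, [1, -1, 0], [0, 0, 0.1]]
    - [140, [0, 0, 25], [0, 0, 0]]
    - [140, [0, 0, 30], [0, 0, 0]]
    - [140, [0, 0, 30], [0, 0, 0]]
    - [140, [0, 0, 30], [0, 0, 0]]
    - [140, [0, 0, 30], [0, 0, 0]]
    - [140, [0, 0, 20], [0, 0, 0]]
    - [140, [0, 0, 7], [0, 0, 0]]
    - [140, [0, 0, 3], [0, 0, 0]]
    - [140, [0, 0, 0], [0, 0, 0]]

```text
time_s: 37.65
ee_pos: [572.6, -343.3, 54.4]
ee_rot: [-180.0, 0.1, 150.4]
force: [-0.1, -0.7, -0.6]
gripper_width: 41.5
gripper_force: 0.0
```

Emit:
servo_tool:
  steps:
    - [255, [0, 0, 0], [0, 0, 0]]
    - [255, [0, 0, 0], [0, 0, 0]]
    - [255, [0, 0, 0], [0, 0, 0]]
    - [255, [0, 0, 0], [0, 0, 0]]
    - [255, [0, 0, 0], [0, 0, 0]]
    - [255, [0, 0, 0], [0, 0, 0]]
    - [255, [0, 0, 0], [0, 0, 0]]
    - [255, [0, 0, 0], [0, 0, 0]]
    - [255, [0, 0, 0], [0, 0, 0]]
    - [255, [0, 0, 0], [0, 0, 0]]

```text
time_s: 38.65
ee_pos: [573.3, -341.4, 54.3]
ee_rot: [179.8, 0.1, 150.4]
force: [2.8, 4.8, 1.7]
gripper_width: 9.6
gripper_force: 40.0
```

```bash
python3 go.py 572 -342.3 54 -80.5; python3 -c "
from h import *;print(state()['torque'])"
```

```text
turn tool z rad -2.253 then shift [0.7 1.4 0.3] t 38.6 at [ 573.3 -341.4   54.3] [1.798e+02 1.000e-01 1.504e+02] q [-32.  33.  88.   0.  60. -92.] F [2.8 4.8 1.7] w 9.6 40.0
[ 0.78980102 -0.54448439 -0.07782927]
```

Emit:
servo_tool:
  steps:
    - [255, [0, 2, 0], [0, 0, 0]]
    - [255, [0, 0, 0], [0, 0, 0.14]]
    - [255, [0, 0, 0], [0, 0, 0.14]]
    - [255, [0, 0, 0], [0, 0, 0.14]]
    - [255, [0, 0, 0], [0, 0, 0.14]]
    - [255, [0, 0, 0], [0, 0, 0.14]]
    - [255, [0, 0, 0], [0, 0, 0.14]]
    - [255, [0, 0, 0], [0, 0, 0.14]]
    - [255, [0, 0, 0], [0, 0, 0.14]]
    - [255, [0, 0, 0], [0, 0, 0.14]]

```text
time_s: 39.65
ee_pos: [573.0, -341.6, 54.3]
ee_rot: [180.0, 0.1, 77.9]
force: [-0.7, -0.5, 2.5]
gripper_width: 9.9
gripper_force: 40.0
```

Emit:
servo_tool:
  steps:
    - [255, [0, 0, 0], [0, 0, 0.14]]
    - [255, [0, 0, 0], [0, 0, 0.14]]
    - [255, [0, 0, 0], [0, 0, 0.14]]
    - [255, [0, 0, 0], [0, 0, 0.14]]
    - [255, [0, 0, 0], [0, 0, 0.14]]
    - [255, [0, 0, 0], [0, 0, 0.14]]
    - [255, [0, 0, 0], [0, 0, 0.14]]
    - [255, [0, 0, 0], [0, 0, 0.14]]
    - [255, [0, 0, 0], [0, 0, 0.14]]
    - [255, [0, 0, 0], [0, 0, 0.14]]

```text
time_s: 40.65
ee_pos: [572.7, -341.3, 54.3]
ee_rot: [180.0, 0.0, -2.3]
force: [-1.2, 0.8, 2.0]
gripper_width: 9.5
gripper_force: 40.0
```

```bash
python3 go.py 572 -342.3 54 -80.5; python3 -c "
from h import *;print(state()['torque'])"
```

```text
turn tool z rad 1.365 then shift [0.9 0.9 0.3] t 40.6 at [ 572.7 -341.3   54.3] [180.    0.   -2.3] q [-32.  33.  88.  -0.  60.  61.] F [-1.2  0.8  2. ] w 9.5 40.0
[0.2550338  0.2309962  0.06161492]
```

Emit:
servo_tool:
  steps:
    - [255, [0, 0, 0], [0, 0, 0.14]]
    - [255, [0, 0, 0], [0, 0, 0.14]]
    - [255, [0, 0, 0], [0, 0, 0.14]]
    - [255, [0, 0, 0], [0, 0, 0.14]]
    - [255, [0, 0, 0], [0, 0, 0.14]]
    - [255, [0, 0, 0], [0, 0, 0.14]]
    - [255, [0, 0, 0], [0, 0, 0.14]]
    - [255, [0, 0, 0], [0, 0, 0.14]]
    - [255, [0, 0, 0], [0, 0, 0.1]]
    - [255, [0, 0, 0], [0, 0, 0.05]]

```text
time_s: 41.65
ee_pos: [572.9, -341.0, 54.3]
ee_rot: [180.0, 0.0, -74.9]
force: [-1.1, 2.0, 3.1]
gripper_width: 9.8
gripper_force: 40.0
```

Emit:
servo_tool:
  steps:
    - [255, [0, 0, 0], [0, 0, 0.04]]
    - [255, [0, 0, 0], [0, 0, 0.04]]
    - [255, [0, 0, 0], [0, 0, 0.04]]
    - [255, [0, 0, 0], [0, 0, 0]]
    - [255, [0, 0, 0], [0, 0, 0]]
    - [255, [0, 0, 0], [0, 0, 0]]
    - [255, [0, 0, 0], [0, 0, 0]]
    - [255, [0, 0, 0], [0, 0, 0]]
    - [255, [0, 0, 0], [0, 0, 0]]
    - [255, [0, 0, 0], [0, 0, 0]]

```text
time_s: 42.65
ee_pos: [572.9, -341.0, 54.3]
ee_rot: [180.0, -0.0, -81.5]
force: [-0.0, 3.4, 5.2]
gripper_width: 9.9
gripper_force: 40.0
```

```bash
python3 go.py 572 -342.3 54 -80.5; python3 -c "
from h import *;print(state()['torque'])"
```

```text
turn tool z rad -0.017 then shift [1.1 1.1 0.3] t 42.6 at [ 572.9 -341.    54.3] [180.   -0.  -81.5] q [-32.  33.  88.  -0.  60. 140.] F [-0.   3.4  5.2] w 9.9 40.0
[0.72866403 0.21087086 0.83176662]
```

Torque of 0.83 N m at the nose's expected heading: bottomed. Back off a quarter turn.

Emit:
servo_tool:
  steps:
    - [255, [0, 0, 0], [0, 0, -0.14]]
    - [255, [0, 0, 0], [0, 0, -0.14]]
    - [255, [0, 0, 0], [0, 0, -0.14]]
    - [255, [0, 0, 0], [0, 0, -0.14]]
    - [255, [0, 0, 0], [0, 0, -0.14]]
    - [255, [0, 0, 0], [0, 0, -0.14]]
    - [255, [0, 0, 0], [0, 0, -0.14]]
    - [255, [0, 0, 0], [0, 0, -0.14]]
    - [255, [0, 0, 0], [0, 0, -0.14]]
    - [255, [0, 0, 0], [0, 0, -0.14]]

```text
time_s: 43.65
ee_pos: [572.7, -341.3, 54.2]
ee_rot: [-180.0, 0.0, -1.1]
force: [-2.3, 1.9, 5.4]
gripper_width: 9.6
gripper_force: 40.0
```

Emit:
servo_tool:
  steps:
    - [255, [0, 0, 0], [0, 0, -0.14]]
    - [255, [0, 0, 0], [0, 0, -0.05]]
    - [255, [0, 0, 0], [0, 0, 0]]
    - [255, [0, 0, 0], [0, 0, 0]]
    - [140, [0, 0, 0], [0, 0, 0]]
    - [140, [0, 0, 0], [0, 0, 0]]
    - [140, [0, 0, 0], [0, 0, 0]]
    - [140, [0, 0, 0], [0, 0, 0]]
    - [140, [0, 0, 0], [0, 0, 0]]
    - [140, [0, 0, -5], [0, 0, 0]]

```text
time_s: 44.65
ee_pos: [572.5, -341.0, 58.0]
ee_rot: [-179.9, 0.1, 9.5]
force: [-0.4, 0.4, 0.3]
gripper_width: 41.2
gripper_force: 0.0
```

Emit:
servo_tool:
  steps:
    - [140, [0, 0, -20], [0, 0, 0]]
    - [140, [0, 0, -30], [0, 0, 0]]
    - [140, [0, 0, -30], [0, 0, 0]]
    - [140, [0, 0, -40], [0, 0, 0]]
    - [140, [0, 0, -50], [0, 0, 0]]
    - [140, [0, 0, 0], [0, 0, 0]]
    - [140, [0, 0, 0], [0, 0, 0]]
    - [140, [0, 0, 0], [0, 0, 0]]
    - [140, [0, 0, 0], [0, 0, 0]]
    - [140, [0, 0, 0], [0, 0, 0]]

```text
time_s: 45.65
ee_pos: [572.5, -340.9, 227.1]
ee_rot: [-179.9, 0.1, 9.5]
force: [-0.7, -0.4, 0.1]
gripper_width: 41.3
gripper_force: 0.0
```

```bash
python3 wing.py wrist wing2.png; python3 bars.py; python3 go.py 578.3 74.9 229 95
```

```text
521 c [ 577.6 -341.3] 68 9 dir 9.3 zmax 97.0
along dir [-27.5 -27.2  40.   40.5] across [-4.   4.8]
-32 17 zmax 92.0 zmin 87.0
-24 52 zmax 97.0 zmin 92.0
-16 62 zmax 97.0 zmin 93.0
-8 63 zmax 97.0 zmin 93.0
0 64 zmax 97.0 zmin 93.0
8 63 zmax 98.0 zmin 94.0
16 72 zmax 97.0 zmin 92.0
24 73 zmax 93.0 zmin 83.0
32 49 zmax 86.0 zmin 79.0
40 6 zmax 83.0 zmin 80.0
93 190
mat bar 77 c [529.2 228.3] z 131.0 len 46 12 dir 63.2
mat bar 82 c [493.4 341. ] z 131.0 len 46 12 dir 107.8
mat bar 80 c [422.  246.2] z 131.0 len 45 12 dir 106.1
weight 63 c [578.8  74.7] z 83.0 len 41 13 dir 92.5
turn tool z rad -1.492 then shift [413.9  41.8  -1.4] t 45.8 at [ 572.8 -341.1  227.6] [-1.799e+02  1.000e-01  9.500e+00] q [-32.  26.  73.  -0.  81.  49.] F [-0.5  0.7 -0.3] w 41.3 0.0
```

View pics/wing2.png

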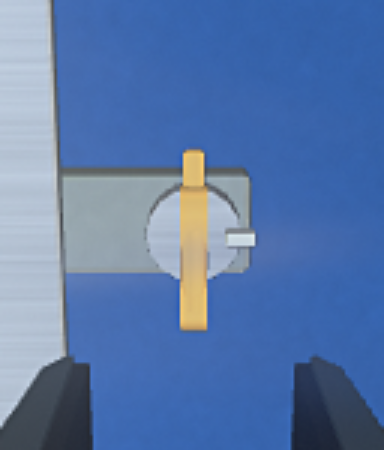

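The nose at (194,155) points along scale +x, nib at (240,238) square to it: quarter turn set. Now the weight.

Emit:
servo_tool:
  steps:
    - [140, [0, 0, 0], [0, 0, -0.149]]
    - [140, [0, 0, 0], [0, 0, -0.149]]
    - [140, [0, 0, 0], [0, 0, -0.149]]
    - [140, [0, 0, 0], [0, 0, -0.149]]
    - [140, [0, 0, 0], [0, 0, -0.149]]
    - [140, [0, 0, 0], [0, 0, -0.149]]
    - [140, [0, 0, 0], [0, 0, -0.149]]
    - [140, [0, 0, 0], [0, 0, -0.149]]
    - [140, [0, 0, 0], [0, 0, -0.149]]
    - [140, [0, 0, 0], [0, 0, -0.149]]

```text
time_s: 46.75
ee_pos: [573.0, -341.2, 228.2]
ee_rot: [-180.0, -0.0, 95.2]
force: [-0.7, 1.0, -0.2]
gripper_width: 40.9
gripper_force: 0.0
```

Emit:
servo_tool:
  steps:
    - [140, [41.4, 4.2, 0], [0, 0, 0]]
    - [140, [41.4, 4.2, 0], [0, 0, 0]]
    - [140, [41.4, 4.2, 0], [0, 0, 0]]
    - [140, [41.4, 4.2, 0], [0, 0, 0]]
    - [140, [41.4, 4.2, 0], [0, 0, 0]]
    - [140, [41.4, 4.2, 0], [0, 0, 0]]
    - [140, [41.4, 4.2, 0], [0, 0, 0]]
    - [140, [41.4, 4.2, 0], [0, 0, 0]]
    - [140, [41.4, 4.2, 0], [0, 0, 0]]
    - [140, [41.4, 4.2, 0], [0, 0, 0]]

```text
time_s: 47.75
ee_pos: [579.5, 76.5, 228.5]
ee_rot: [-180.0, 0.0, 94.9]
force: [0.8, -1.0, 0.3]
gripper_width: 40.9
gripper_force: 0.0
```

Emit:
servo_tool:
  steps:
    - [140, [0, 0, 0], [0, 0, 0]]
    - [140, [0, 0, 0], [0, 0, 0]]
    - [140, [0, 0, 0], [0, 0, 0]]
    - [140, [0, 0, 0], [0, 0, 0]]
    - [140, [0, 0, 0], [0, 0, 0]]
    - [140, [0, 0, 0], [0, 0, 0]]
    - [140, [0, 0, 0], [0, 0, 0]]
    - [140, [0, 0, 0], [0, 0, 0]]
    - [140, [0, 0, 0], [0, 0, 0]]
    - [140, [0, 0, 0], [0, 0, 0]]

```text
time_s: 48.75
ee_pos: [579.8, 74.9, 228.6]
ee_rot: [180.0, 0.0, 94.9]
force: [-0.0, -0.3, -1.7]
gripper_width: 40.9
gripper_force: 0.0
```

```bash
python3 - <<'E'
from h import *
s=state(); p=cams.grab_frame("wrist"); C=cloud(p,s)
z=C[...,2]; m=((z>72)&(z<92)).astype(np.uint8); n,l=cv2.connectedComponents(m)
for i in range(1,n):
    q=C[l==i]
    if len(q)>60: print(len(q),np.round(np.hstack(cv2.minAreaRect(q[:,:2].astype(np.float32))),1))
E
python3 go.py 578.3 74.9 50 95
```

```text
1420 [427.3 226.8  66.   27.6   6.8]
2809 [531.5 221.8  68.8  54.1   6.5]
190 [808.3 268.7   4.8  27.9  80.8]
387 [580.3  76.4  12.   41.2   3.2]
138 [872.3  98.6  12.2  17.2  89.9]
561 [871.   41.9  44.9  21.6  47.5]
turn tool z rad -0.002 then shift [ 1.000e-01 -1.400e+00  1.786e+02] t 48.8 at [579.7  74.9 228.6] [-180.     0.    94.9] q [ 6. 18. 85. -0. 76.  1.] F [ 0.  -0.3 -1.7] w 41.4 0.0
```

Emit:
servo_tool:
  steps:
    - [140, [0, 0, 20], [0, 0, 0.02]]
    - [140, [0, 0, 30], [0, 0, 0]]
    - [140, [0, 0, 30], [0, 0, 0]]
    - [140, [0, 0, 30], [0, 0, 0]]
    - [140, [0, 0, 30], [0, 0, 0]]
    - [140, [0, 0, 22], [0, 0, 0]]
    - [140, [0, 0, 12], [0, 0, 0]]
    - [140, [0, 0, 4], [0, 0, 0]]
    - [140, [0, 0, 0], [0, 0, 0]]
    - [255, [0, 0, 0], [0, 0, 0]]

```text
time_s: 49.8
ee_pos: [580.8, 75.0, 51.8]
ee_rot: [179.9, -0.0, 93.7]
force: [0.1, -0.4, 0.6]
gripper_width: 35.8
gripper_force: 0.0
```

Emit:
servo_tool:
  steps:
    - [255, [0, 0, 0], [0, 0, 0]]
    - [255, [0, 0, 0], [0, 0, 0]]
    - [255, [0, 0, 0], [0, 0, 0]]
    - [255, [0, 0, 0], [0, 0, 0]]
    - [255, [0, 0, 0], [0, 0, 0]]
    - [255, [0, 0, -5], [0, 0, 0]]
    - [255, [0, 0, -20], [0, 0, 0]]
    - [255, [0, 0, -30], [0, 0, 0]]
    - [255, [0, 0, -25], [0, 0, 0]]
    - [255, [0, 0, -20], [0, 0, 0]]

```text
time_s: 50.8
ee_pos: [578.9, 74.7, 151.0]
ee_rot: [-179.9, 0.0, 93.7]
force: [-0.6, 0.6, -5.9]
gripper_width: 11.6
gripper_force: 40.0
```

```bash
python3 go.py 540.5 -155 150 93.8
```

```text
turn tool z rad -0.001 then shift [-226.7  -53.5    1. ] t 50.8 at [578.9  74.7 151. ] [-179.9    0.    93.7] q [ 6. 21. 93. -0. 66.  3.] F [-0.6  0.6 -5.9] w 11.6 40.0
```

Emit:
servo_tool:
  steps:
    - [255, [-12, -3, 0], [0, 0, 0]]
    - [255, [-24.5, -5.8, 0], [0, 0, 0]]
    - [255, [-24.5, -5.8, 0], [0, 0, 0]]
    - [255, [-24.5, -5.8, 0], [0, 0, 0]]
    - [255, [-24.5, -5.8, 0], [0, 0, 0]]
    - [255, [-24.5, -5.8, 0], [0, 0, 0]]
    - [255, [-24.5, -5.8, 0], [0, 0, 0]]
    - [255, [-24.5, -5.8, 0], [0, 0, 0]]
    - [255, [-24.5, -5.8, 0], [0, 0, 0]]
    - [255, [-19, -4, 0], [0, 0, 0]]

```text
time_s: 51.8
ee_pos: [538.6, -157.0, 148.2]
ee_rot: [-179.7, -0.0, 93.7]
force: [-0.3, 0.3, -6.1]
gripper_width: 11.6
gripper_force: 40.0
```

Emit:
servo_tool:
  steps:
    - [255, [0, 0, 0], [0, 0, 0]]
    - [255, [0, 0, 0], [0, 0, 0]]
    - [255, [0, 0, 10], [0, 0, 0]]
    - [255, [0, 0, 15], [0, 0, 0]]
    - [255, [0, 0, 12], [0, 0, 0]]
    - [255, [0, 0, 6], [0, 0, 0]]
    - [255, [0, 0, 3], [0, 0, 0]]
    - [255, [0, 0, 2], [0, 0, 0]]
    - [255, [0, 0, 1], [0, 0, 0]]
    - [255, [0, 0, 0], [0, 0, 0]]

```text
time_s: 52.8
ee_pos: [541.5, -155.2, 102.0]
ee_rot: [180.0, 0.0, 93.7]
force: [-0.1, 0.2, -6.0]
gripper_width: 11.9
gripper_force: 40.0
```

Emit:
servo_tool:
  steps:
    - [255, [0, 0, 1], [0, 0, 0]]
    - [255, [0, 0, 0.5], [0, 0, 0]]
    - [255, [0, 0, 0], [0, 0, 0]]
    - [140, [0, 0, 0], [0, 0, 0]]
    - [140, [0, 0, 0], [0, 0, 0]]
    - [140, [0, 0, 0], [0, 0, 0]]
    - [140, [0, 0, 0], [0, 0, 0]]
    - [140, [0, 0, 0], [0, 0, 0]]
    - [140, [0, 0, 0], [0, 0, 0]]
    - [140, [0, 0, -5], [0, 0, 0]]

```text
time_s: 53.8
ee_pos: [540.7, -155.0, 104.7]
ee_rot: [-179.9, -0.0, 93.7]
force: [0.3, -0.4, -0.2]
gripper_width: 41.1
gripper_force: 0.0
```

Emit:
servo_tool:
  steps:
    - [140, [0, 0, -20], [0, 0, 0]]
    - [140, [0, 0, -30], [0, 0, 0]]
    - [140, [0, 0, -40], [0, 0, 0]]
    - [140, [0, 0, -40], [0, 0, 0]]
    - [140, [-40, 0, 0], [0, 0, 0]]
    - [140, [-40, 0, 0], [0, 0, 0]]
    - [140, [-40, 0, 0], [0, 0, 0]]
    - [140, [-40, 0, 0], [0, 0, 0]]
    - [140, [-40, 0, 0], [0, 0, 0]]
    - [140, [0, 0, 0], [0, 0, 0]]

```text
time_s: 54.8
ee_pos: [553.8, -359.5, 234.4]
ee_rot: [-180.0, 0.1, 93.5]
force: [-0.5, 0.4, -1.5]
gripper_width: 41.2
gripper_force: 0.0
```

Emit:
servo_tool:
  steps:
    - [140, [-40, 0, 0], [0, 0, 0]]
    - [140, [-40, 0, 0], [0, 0, 0]]
    - [140, [0, 0, 0], [0, 0, 0]]
    - [140, [0, 0, 0], [0, 0, 0]]
    - [140, [0, 0, 0], [0, 0, 0]]
    - [140, [0, 0, 0], [0, 0, 0]]
    - [140, [0, 0, 0], [0, 0, 0]]
    - [140, [0, 0, 0], [0, 0, 0]]
    - [140, [0, 0, 0], [0, 0, 0]]
    - [140, [0, 0, 0], [0, 0, 0]]

```text
time_s: 55.8
ee_pos: [559.4, -434.4, 235.3]
ee_rot: [180.0, 0.0, 93.7]
force: [-0.1, -0.6, -0.3]
gripper_width: 41.5
gripper_force: 0.0
```

```bash
python3 bars.py; python3 - <<'E'
from h import *
p=cams.grab_frame("top");save(p,"end.png");C=cloud(p);x,y,z=C[...,0],C[...,1],C[...,2]
q=C[(x>400)&(x<680)&(y>-280)&(y<-30)&(z>120)&(z<145)];print("weight bar",len(q),q.mean(0).round(1))
E
```

```text
mat bar 78 c [529.1 228.5] z 131.0 len 45 12 dir 63.1
mat bar 81 c [493.1 340.8] z 131.0 len 45 12 dir 105.5
mat bar 81 c [422.  246.2] z 131.0 len 45 12 dir 106.0
weight bar 69 [ 539.2 -153.5  133.1]
```

View pics/end.png

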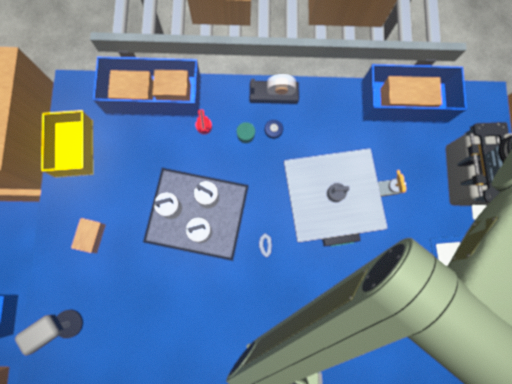

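The final picture shows three canisters on the mat at (165,203), (205,192), (198,230), the weight mid-platform at (338,192), and the screw at (400,183); everything else is in place.

```bash
python3 -c "
from h import *
print(ticket.job_done())"
```

```text
the job is handed in; nothing more can be done
None
```

The job is handed in (no verdict was returned): three canisters stand on the mat, the screw was bottomed and backed off a quarter turn, the check weight stands mid-platform, and the other things look unmoved in the last top picture.

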